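# Nest the drying comb into its rack

## Robot

A 6-joint arm with a two-finger parallel gripper is mounted at the origin on the work surface. World frame = base frame: x ahead of the robot, y to its left, z up, the work surface at z = 0. Lengths are in m, angles in rad, forces in N, time in s.
With the tool pointing down it reaches from about 0.325 to 0.775 m from the base axis. Payload 5.5 kg.
Tool frame: the origin (TCP) lies between the finger pads; the fingertips stand 8 mm ahead of it and the grasp point (between the pads) lies 11 mm behind it (tcp_to_tips is the distance from the TCP to the fingertips, in m); z points along the fingers, y is the line along which they close (so a half turn about z gives the same grasp; the last joint's range is limited). The gripper opens to 88 mm and grips with 3 to 60 N. Pads are 20 mm wide; open, the fingers measure 115 mm over their backs; the gripper's body (75 mm by 178 mm) begins 61 mm behind the grasp point.
Start: joints at [-0.057, 0.091, 1.231, -0, 1.82, -0.057], TCP at [0.6, -0, 0.231] pointing down, gripper open.
Joint ranges: [-2.87, 2.87], [-0.86, 2.18], [0.17, 2.46], [-1.51, 4.65], [0.06, 2.69], [-2.65, 2.65]. Speed limits (rad/s): [2.57, 2.57, 3.01, 3.14, 3.14, 3.14].

## Interface

Orientations are given as a unit quaternion [w, x, y, z].
In Python, from bench import * gives the robot as it stands. Calls block until the motion is done:
- move_to(position, orientation): joint-space move of the TCP to a pose.
- move_l(position, speed=0.15, orientation=None): straight line of the TCP; orientation=None keeps the orientation; speed is the mean speed in m/s.
- movej(angles): joint-space move.
- gripper_open() and close(): open the fingers fully, or close them until they stop; the grip force is fixed at half the most.
- hold(seconds).
- inverse_kinematics(position, orientation): joint angles nearest the present ones, or None.
- state(): the state.
- get_image(name): name is "scene" or "side" or "wrist"; returns a dict with "frame" (480x640x3 uint8, blue, green, red), "depth" (480x640 float32, m along the optical axis (not along the pixel's ray), 0 where there is no reading), "camera_matrix" (3x3 intrinsics, pixels), "k1" (the pictures are not rectified: a ray, as slopes to the right and down, at radius r is drawn at 1 + k1 r^2 times it, then the intrinsics apply), "view" (4x4, takes a point from world to camera coordinates). Camera axes: x right, y up, looking along -z (the intrinsics and any distortion apply to the point x, -y, -z); pixel columns grow to the right and rows downward; lengths in m; the calibration is good to about 2 mm. A picture is of the moment at which its call begins.
A pose or a line that the arm cannot do raises IKError and nothing moves.
- job_done(): hands the job in; it is judged then, once.
The state is a dict: "time": time; "joint_pos": joint angles; "dq": joint speeds; "joint_torque": joint torques, N m; "ee_pos": TCP position; "ee_rot": TCP orientation; "ft_force": force on the tool from outside, world axes, zero at the start; "moment": the same for the moment, N m; "finger_gap": finger opening in m; "finger_force": force on a finger pad.
Only numpy, scipy, OpenCV 4.12 (cv2) and the standard library are available. Lean on these libraries where they do the work, as an engineer would, in place of code of your own. Each camera call takes 0.05 s, during which the arm holds its last target. There are 200 camera calls.

## Task

The drying rack on the carving bench is being packed away. Pick up the loose comb with three thin fins, the only one that fits, and lower it onto the fixed finned rack with the dark base, spine across the rack's fins, so that each of its fins slides into one of the rack's three gaps, fully home and centred. Do not drop it in: keep hold of it until it is down, then let go, and leave the other two combs where they stand.

Things in the scene. Friction and masses are not known exactly. Their poses are not given: they have to be found in the camera images.
- comb_three_grip (a point): The comb that fits: pale wood, loose, about 150 g, on its fin tips on the bench. Upright spine board 104 mm long (own x), 22 thick (y), 45 to 97 mm above the fin tips; under it three crossing fins 9 mm thick, 40 mm apart centre to centre, 80 mm wide (y), 45 tall. Point: middle of the spine, 71 mm above the fin tips; z up. A half turn looks the same. Grip the spine across its thickness.
- rack: Wood rack fixed to the bench: dark base 146 x 92 x 14 mm, four upright mid-brown fins 9 mm thick, 80 wide (y), 50 tall, in a row along own x, 40 mm apart; gaps 31 mm, middles at x = -40, 0, 40. Fin tops 64 mm above the bench. Origin: middle of the underside, on the bench; z up. Comb home: spine along x resting on the fin tops, its middle point 90 mm above this origin.
- comb_five_grip (a point): Comb that does not fit: pale wood, loose. Upright spine board 104 mm long (own x), 22 thick (y), 45 to 97 mm above the fin tips; under it five fins 6 mm thick, 20 mm apart, 80 mm wide (y), 45 tall. Point: middle of the spine, 71 mm above the fin tips; z up. A half turn looks the same.
- comb_two_grip (a point): Comb that does not fit: pale wood, loose. Upright spine board 104 mm long (own x), 22 thick (y), 45 to 97 mm above the fin tips; under it two fat blocks 36 mm thick, 60 mm apart centre to centre, 80 mm wide (y), 45 tall. Point: middle of the spine, 71 mm above the fin tips; z up. A half turn looks the same.
Not all that is in view belongs to the job. What is shaped like the part that bears comb_three_grip but pink or purple is not meant. Leave any purple or red look-alike of the rack alone.

How it is judged:
On the way:
1. the three-finned comb is lowered between the rack's fins while still held (x of comb_three_grip in the frame of rack between -0.016 and 0.016 m and y of comb_three_grip in the frame of rack between -0.022 and 0.022 m and angle between the x axis of comb_three_grip and the x axis of rack, either way round below 0.2 rad and z of comb_three_grip in the frame of rack below 0.108 m and contact force between the fingers and comb_three above 0.5 N), for 0.1 s.
At the end, for the whole second after the job is handed in: The three-finned comb rests still on the rack: within 16 mm along the fin row, 22 mm across it, 0.2 rad of yaw (either way round), 0.1 rad of upright, 4.5 mm of fully home; the other combs within 30 mm of their starts (x of comb_three_grip in the frame of rack between -0.016 and 0.016 m and y of comb_three_grip in the frame of rack between -0.022 and 0.022 m and angle between the x axis of comb_three_grip and the x axis of rack, either way round below 0.2 rad and z of comb_three_grip in the frame of rack between 0.084 and 0.0945 m and angle between comb_three_grip's own z axis and vertical below 0.1 rad and linear speed of comb_three below 0.02 m/s and distance of each of comb_five_grip, comb_two_grip from where it was at the start of the episode below 0.03 m); the robot touches nothing.
It fails at once if the five-finned comb is disturbed (moved over 30 mm) (distance of comb_five_grip from where it was at the start of the episode above 0.03 m).
It fails at once if the two-block comb is disturbed (moved over 30 mm) (distance of comb_two_grip from where it was at the start of the episode above 0.03 m).
It also fails if it takes over 43 s, if anything falls off the work surface, if the arm or the gripper's body presses on something with over 40 N, if the wrist force passes 120 N, or if a joint passes its speed limit or range.

## Working session

There is one attempt and no reset: what is moved stays moved. The work goes in short steps, each a Python script; the robot and the scene stay as the last script left them, time stands still between calls to the robot, and variables do not carry over. Pictures are saved under pics/ and viewed, at most 10 in all, crops included, and the job is handed in when it is done.

```bash
mkdir -p pics; cat > h.py <<'E'
import numpy as np, cv2, pickle
def cloud(im):
    K=np.array(im["camera_matrix"]);k1=im["k1"];d=im["depth"]
    v,u=np.mgrid[0:d.shape[0],0:d.shape[1]].astype(float)
    p=np.stack([u.ravel(),v.ravel()],1)[:,None]
    s=cv2.undistortPoints(p,K,np.array([k1,0,0,0.]))[:,0]
    z=d.ravel()
    c=np.stack([s[:,0]*z,-s[:,1]*z,-z,np.ones_like(z)],1)
    w=(np.linalg.inv(np.array(im["view"]))@c.T).T[:,:3]
    w[z==0]=np.nan
    return w.reshape(*d.shape,3)
E
python3 - <<'E'
from bench import *
import cv2,pickle
for n in ("scene","side"):
    im=get_image(n);pickle.dump(im,open(n+".pkl","wb"));cv2.imwrite(f"pics/{n}0.png",im["frame"])
    print(n,np.linalg.inv(np.array(im["view"]))[:3,3] if 'np' in globals() else im["view"],im["k1"])
E
```

```text
scene [[-0.28432212  0.95865257 -0.01209052  0.11970309]
 [-0.73427631 -0.20963224  0.64567222  0.29271792]
 [ 0.61644077  0.19245668  0.76351896 -1.30715264]
 [ 0.          0.          0.          1.        ]] -0.09812919153317172
side [[ 0.97859856 -0.20559718 -0.00864015 -0.42848315]
 [ 0.12962671  0.58329799  0.8018481  -0.13659576]
 [-0.15981793 -0.78580739  0.59746546 -0.92363557]
 [ 0.          0.          0.          1.        ]] -0.07958932923708681
```

View pics/scene0.png

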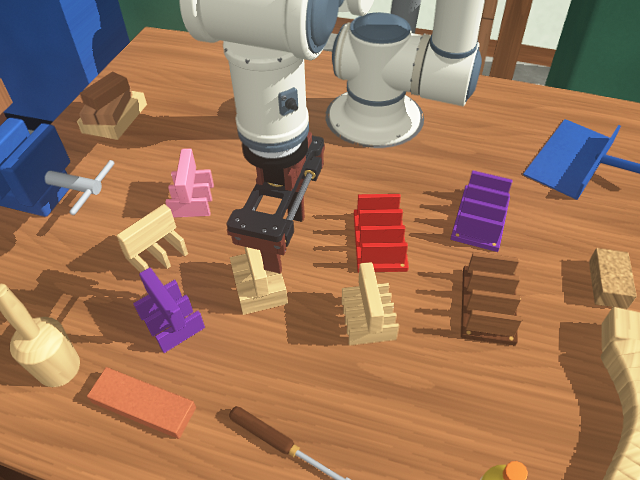

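View pics/side0.png

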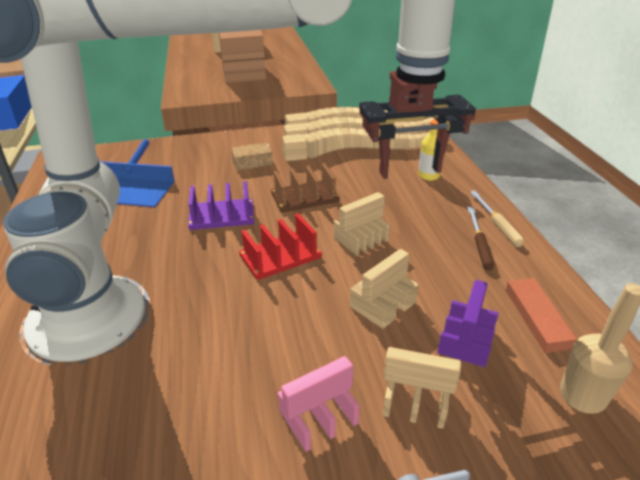

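The scene view shows these candidates for the three-finned comb:
- Pale, three thin fins, at scene (150,238) and side (420,385).
- Pale, two blocks, at (260,280).
- Pale, five fins, at (370,305).
- Pink at (188,185) and purple at (168,310).

For the rack there is a brown one at (490,300), with red (380,233) and purple (485,210) look-alikes. I choose the pale comb at (150,238) and the brown rack at (490,300).

```bash
cat > meas.py <<'E'
from h import *
ims={n:pickle.load(open(n+".pkl","rb")) for n in("scene","side")}
C=cloud
boxes={"three":{"scene":(110,200,195,275),"side":(378,340,468,430)},
 "five":{"scene":(338,258,402,348),"side":(330,190,392,256)},
 "two":{"scene":(228,243,290,315),"side":(347,250,420,325)},
 "rack":{"scene":(455,250,525,348),"side":(270,165,342,215)}}
zr={"rack":(0.055,0.075)}
for k,b in boxes.items():
    for n,(x0,y0,x1,y1) in b.items():
        w=C(ims[n])[y0:y1,x0:x1].reshape(-1,3)
        lo,hi=zr.get(k,(0.088,0.106))
        z=w[:,2]; p=w[(z>lo)&(z<hi)]
        if len(p)<8: print(k,n,"few",len(p),np.nanmax(z)); continue
        r=cv2.minAreaRect((p[:,:2]*1000).astype(np.float32))
        bp=cv2.boxPoints(r); e=max((bp[1]-bp[0],bp[2]-bp[1]),key=np.linalg.norm)
        print(k,n,len(p),"c",np.round(r[0],1),"size",np.round(r[1],1),"yaw",round(np.degrees(np.arctan2(e[1],e[0])),1),"ztop p95",round(np.nanpercentile(z,97),4), "bench",np.nanpercentile(z,5).round(4))
E
python3 meas.py
python3 -c "
import cv2,numpy as np
a=cv2.imread('pics/scene0.png');b=cv2.imread('pics/side0.png')
f=lambda c:cv2.resize(c,(400,400),interpolation=3)
cv2.imwrite('pics/crop.png',np.hstack([f(a[190:290,100:200]),f(a[245:350,440:545])]))"
```

```text
three scene 768 c [ 559.9 -286.4] size [159.1  82.9] yaw 16.1 ztop p95 0.0972 bench -0.0024
three side 1174 c [ 525.4 -297.9] size [ 24.5 103.9] yaw -26.9 ztop p95 0.0978 bench -0.0012
five scene 825 c [553.6 118.6] size [105.3  22.6] yaw 23.6 ztop p95 0.0977 bench -0.0017
five side 443 c [536.2  51.9] size [212.7  91.4] yaw 76.4 ztop p95 0.0978 bench -0.0006
two scene 455 c [552.9 -74.9] size [75.2 22.2] yaw 32.7 ztop p95 0.3121 bench -0.0016
two side 633 c [538.9 -85. ] size [105.6  24.3] yaw 32.7 ztop p95 0.0976 bench -0.001
rack scene 1421 c [467.5 311.6] size [132.   79.4] yaw 6.3 ztop p95 0.065 bench -0.0014
rack side 410 c [472.3 255.7] size [129.8 204. ] yaw -84.4 ztop p95 0.0654 bench -0.0005
```

View pics/crop.png

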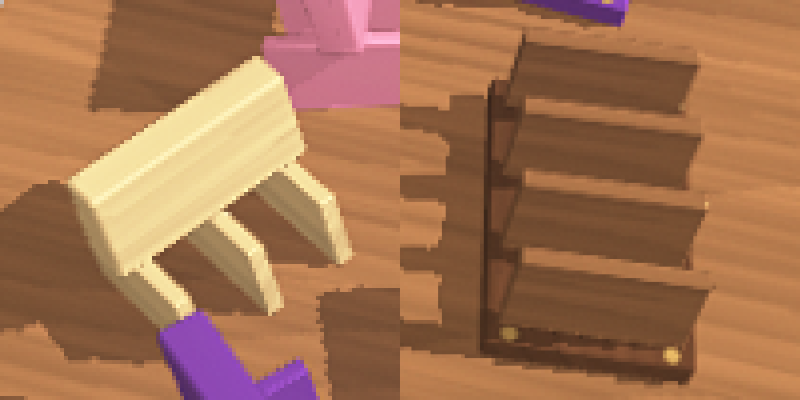

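The crop confirms the choice: three thin fins on a pale spine on the left, and the brown four-fin rack with the dark base on the right. The purple comb's end sits close to the pale one, so I'll refine with colour masks and check finger clearance.

```bash
cat > meas2.py <<'E'
from h import *
for n in("scene","side"):
    im=pickle.load(open(n+".pkl","rb"));w=cloud(im);hsv=cv2.cvtColor(im["frame"],cv2.COLOR_BGR2HSV);H,S,V=cv2.split(hsv)
    x,y,z=np.moveaxis(w,2,0)
    def rep(name,m):
        m=cv2.morphologyEx(m.astype(np.uint8),cv2.MORPH_OPEN,np.ones((2,2)))>0
        p=w[m]; r=cv2.minAreaRect((p[:,:2]*1000).astype(np.float32))
        bp=cv2.boxPoints(r);e=max((bp[1]-bp[0],bp[2]-bp[1]),key=np.linalg.norm)
        print(n,name,len(p),np.round(r[0],1),np.round(r[1],1),"yaw",round(np.degrees(np.arctan2(e[1],e[0])),1),"z",np.round(np.percentile(p[:,2],[5,50,95]),4))
    near=lambda a,b,r:np.hypot(x-a,y-b)<r
    pale=(H>12)&(H<30)&(V>150)
    rep("three spine",pale&near(.525,-.298,.085)&(z>.085)&(z<.102))
    rep("three top",pale&near(.525,-.298,.085)&(z>.0945)&(z<.102))
    pur=(H>125)&(H<150)&(S>100)
    q=pur&near(.525,-.298,.25)&(z>.03); d=w[q][:,:2]-[.5254,-.2979]; a=np.radians(-26.9); R=np.array([[np.cos(a),np.sin(a)],[-np.sin(a),np.cos(a)]]); d=(R@d.T).T*1000
    k=abs(d[:,0])<25
    print(" purple in comb frame: min |y| for |x|<25:",np.abs(d[k][:,1]).min() if k.any() else None,"x range",d[:,0].min(),d[:,0].max(),"y",d[:,1].min(),d[:,1].max())
    rep("rack top",near(.4675,.3116,.095)&(z>.0575)&(z<.07)&~pur&~((H<6)&(S>180)))
E
python3 meas2.py
```

```text
scene three spine 766 [ 502.5 -292.4] [ 52.6 150.4] yaw -5.2 z [nan nan nan]
scene three top 482 [ 526.8 -295.1] [ 20.8 102.2] yaw -27.6 z [nan nan nan]
 purple in comb frame: min |y| for |x|<25: 104.50197197579183 x range 23.577388228447944 113.86921726486547 y 39.23223903127833 194.48494739798963
scene rack top 1210 [443.  319.7] [174.9  97.5] yaw 6.5 z [nan nan nan]
side three spine 1254 [ 560.8 -296.3] [154.8  68. ] yaw 16.6 z [nan nan nan]
side three top 899 [ 558.8 -294.2] [153.   73.2] yaw 12.8 z [nan nan nan]
 purple in comb frame: min |y| for |x|<25: 102.49073978067872 x range 23.78831250997519 112.44825666370726 y 86.33769805749971 191.39602548528086
side rack top 368 [479.7 364.5] [167.6 186.8] yaw -83.4 z [nan nan nan]
```

```bash
cat >> h.py <<'E'
from scipy.spatial.transform import Rotation as Ro
def q_of(yaw):
    # tool down, tool y along comb y (yaw+90deg)
    c,s=np.cos(yaw),np.sin(yaw)
    y=np.array([-s,c,0]);z=np.array([0,0,-1.]);x=np.cross(y,z)
    return Ro.from_matrix(np.stack([x,y,z],1)).as_quat(scalar_first=True).tolist()
E
python3 - <<'E'
from bench import *
from h import *
s=state();R=Ro.from_quat(s["ee_rot"],scalar_first=True).as_matrix();print(np.round(R,2))
y1=np.radians(-27.2);y2=np.radians(6.4)
best=None
for off in(0,np.pi):
    a=inverse_kinematics([.526,-.2965,.2],q_of(y1+off)); b=inverse_kinematics([.4675,.3116,.2],q_of(y2+off))
    print(off,None if a is None else np.round(a,2),None if b is None else np.round(b,2))
E
```

```text
[[-0.  1. -0.]
 [ 1.  0.  0.]
 [ 0. -0. -1.]]
0 [-0.57  0.1   1.28 -0.    1.77 -1.67] [ 0.53 -0.02  1.39 -0.    1.76 -1.16]
3.141592653589793 [-0.57  0.1   1.28 -0.    1.77  1.48] [ 0.53 -0.02  1.39 -0.    1.76  1.99]
```

```bash
python3 - <<'E'
from bench import *
from h import *
q=q_of(np.radians(-27.2))
gripper_open()
move_to([.526,-.2965,.2],q)
im=get_image("wrist");w=cloud(im);cv2.imwrite("pics/wrist1.png",im["frame"])
m=(w[...,2]>.09)&(w[...,2]<.103)&(np.hypot(w[...,0]-.526,w[...,1]+.2965)<.06)
p=w[m]
if len(p)>20:
    r=cv2.minAreaRect((p[:,:2]*1000).astype(np.float32));print(len(p),r,p[:,2].mean())
s=state();print(s["time"],s["ee_pos"],s["ft_force"],s["finger_gap"])
E
```

```text
3538 ((523.7946166992188, -297.7629089355469), (22.00279426574707, 103.48822784423828), 62.86119079589844) 0.09614939310806768
1.8 [ 0.52637363 -0.29588499  0.20017331] [0.17335235 1.34649852 0.30598083] 0.08776971333249584
```

View pics/wrist1.png

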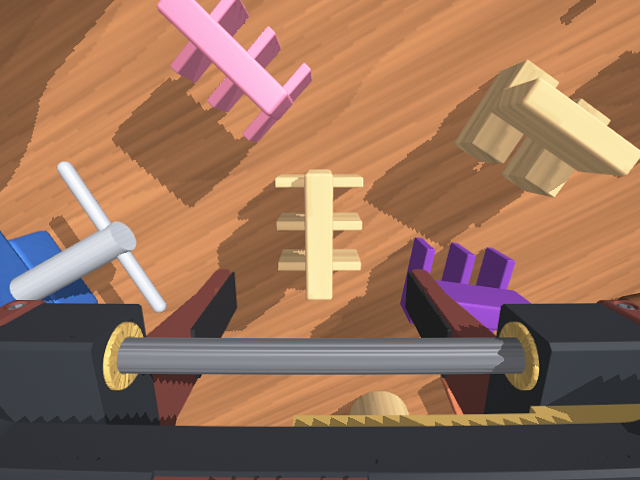

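The wrist view shows the chosen comb directly between the fingers, with its spine upright at (318,235), already aligned. The purple comb is at (450,280) and a vise handle at (120,240). I'll check both for clearance, then descend and grasp.

```bash
python3 - <<'E'
from bench import *
from h import *
yaw=np.radians(-27.2);c=np.array([.5253,-.297]);q=q_of(yaw)
w=cloud(get_image("wrist")).reshape(-1,3);w=w[np.isfinite(w[:,0])&(w[:,2]<.15)]
d=w[:,:2]-c;x=d@[np.cos(yaw),np.sin(yaw)];y=d@[-np.sin(yaw),np.cos(yaw)]
f=(abs(x)<18)&(abs(y)<.065)&(abs(y)>.03)&(abs(x)<.018)&(w[:,2]>.045)
b=(abs(x)<.05)&(abs(y)<.1)&(w[:,2]>.11)
print("finger obst",f.sum(),"body obst",b.sum())
if f.sum()<15 and b.sum()<15:
    move_l([*c,.063],.12,q)
    close();s=state();print(s["time"],s["ee_pos"],s["finger_gap"],s["finger_force"],s["ft_force"])
    move_l([*c,.22],.12);s=state();print(s["time"],s["ee_pos"],s["finger_gap"],s["finger_force"],s["ft_force"])
    for n in("side","scene"):
        im=get_image(n);pickle.dump(im,open(n+"1.pkl","wb"));cv2.imwrite(f"pics/{n}1.png",im["frame"])
E
```

```text
finger obst 31 body obst 0
```

```bash
python3 - <<'E'
from bench import *
from h import *
yaw=np.radians(-27.2);c=np.array([.5253,-.297])
w=cloud(get_image("wrist"));v,u=np.mgrid[0:480,0:640]
d=w[...,:2]-c;x=d@[np.cos(yaw),np.sin(yaw)];y=d@[-np.sin(yaw),np.cos(yaw)]
f=(abs(x)<.018)&(abs(y)<.065)&(abs(y)>.03)&(w[...,2]>.045)&(w[...,2]<.15)
print(np.c_[u[f],v[f],np.round(1000*np.c_[x[f],y[f],w[f][:,2]])][::2].astype(int))
E
```

```text
[[287 221  -5 -30  45]
 [360 221  -5  37  45]
 [360 222  -4  37  45]
 [358 223  -3  35  45]
 [285 224  -2 -32  46]
 [280 225  -1 -37  45]
 [286 225  -1 -31  45]
 [358 225  -1  35  45]
 [279 226   0 -38  45]
 [283 226   0 -34  45]
 [285 226   0 -32  45]
 [280 227   1 -37  45]
 [287 227   1 -31  45]
 [359 227   1  36  45]
 [280 228   2 -37  46]
 [285 228   2 -32  45]]
```

Those points are only the comb's own middle fin, with its top at 45 mm below the 55 mm fingertips, so it is clear to go.

```bash
python3 - <<'E'
from bench import *
from h import *
yaw=np.radians(-27.2);c=np.array([.5253,-.297]);q=q_of(yaw)
move_l([*c,.063],.12,q)
close();s=state();print(s["time"],s["ee_pos"],s["finger_gap"],s["finger_force"],s["ft_force"])
move_l([*c,.22],.12);s=state();print(s["time"],s["ee_pos"],s["finger_gap"],s["finger_force"],s["ft_force"])
q2=q_of(np.radians(6.4))
move_l([.4675,.3116,.22],.15,q2);s=state();print(s["time"],s["ee_pos"],s["finger_gap"],s["finger_force"],s["ft_force"])
for n in("side","scene"):
    im=get_image(n);pickle.dump(im,open(n+"1.pkl","wb"));cv2.imwrite(f"pics/{n}1.png",im["frame"])
im=get_image("wrist");pickle.dump(im,open("wrist1.pkl","wb"));cv2.imwrite("pics/wrist2.png",im["frame"])
E
```

```text
4.2167 [ 0.52524609 -0.29703488  0.06293507] 0.022045502962334457 29.998045563697815 [ 0.40931015 -0.22063079  0.14747789]
5.675 [ 0.52502005 -0.29685197  0.21880103] 0.02164716345609085 29.997616410255432 [ 0.12476142 -0.02812926 -1.89616173]
9.9 [0.46755785 0.31143399 0.22006134] 0.021715721621619805 29.99764233827591 [-0.11007362  0.45187161 -0.60880673]
```

View pics/wrist2.png

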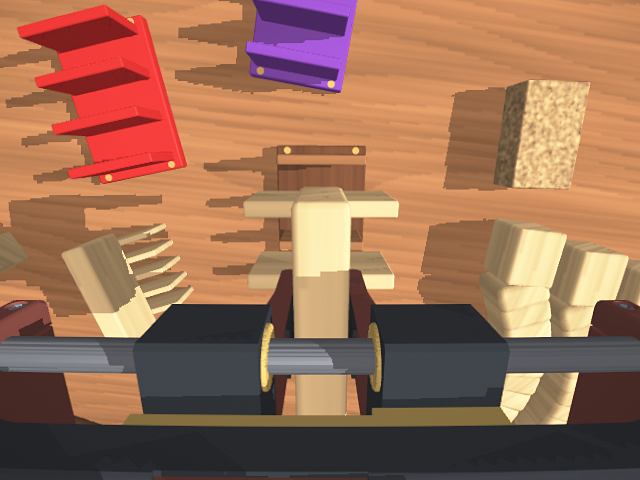

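View pics/scene1.png

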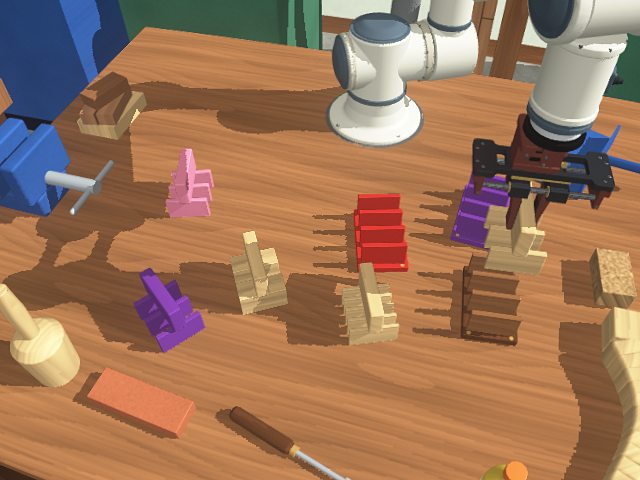

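The comb is held level over the brown rack; in the wrist picture the spine is at (320,270) and the rack's far end at (320,160). Next I'll check the comb pose in hand, refine the rack, and check for obstacles under the gripper body.

```bash
python3 - <<'E'
from h import *
ya=np.radians(6.4);c=np.array([.4675,.3116]);ex=np.array([np.cos(ya),np.sin(ya)]);ey=np.array([-ex[1],ex[0]])
def fr(n):
    im=pickle.load(open(n+".pkl","rb"));w=cloud(im);H,S,V=cv2.split(cv2.cvtColor(im["frame"],cv2.COLOR_BGR2HSV))
    m=np.isfinite(w[...,0]);d=w[...,:2]-c
    return m,d@ex*1000,d@ey*1000,w[...,2]*1000,(H>12)&(H<30)&(V>130),im
# rack fins tops
for n in("scene","side","wrist1"):
    m,x,y,z,p,im=fr(n)
    k=m&(z>58)&(z<69)&(abs(x)<80)&(abs(y)<50)&~p
    if k.sum()<20: print(n,"few");continue
    print(n,"rack x %.1f..%.1f"%tuple(np.percentile(x[k],[1,99])),"y %.1f..%.1f"%tuple(np.percentile(y[k],[1,99])))
    for f in(-60,-20,20,60):
        j=k&(abs(x-f)<12)
        if j.sum()>15:
            a=np.polyfit(y[j],x[j],1);print("  fin",f,j.sum(),"x mean %.1f  std %.1f slope %.3f"%(x[j].mean(),x[j].std(),a[0]), "y %.1f %.1f"%tuple(np.percentile(y[j],[2,98])))
    o=m&(z>100)&(abs(x)<60)&(abs(y)<110)
    if n=="scene" or n=="side": print("  obst>100",o.sum())
# held comb: grip z = .231 -> point .228, top .254, fin tips .157
for n in("scene1","side1","wrist1"):
    m,x,y,z,p,im=fr(n)
    k=m&p&(z>200)&(z<265)&(abs(x)<70)&(abs(y)<15)
    if k.sum()>30:
        print(n,"held spine",k.sum(),"x %.1f..%.1f"%tuple(np.percentile(x[k],[1,99])),"y %.1f..%.1f"%tuple(np.percentile(y[k],[2,98])),"z %.1f..%.1f"%tuple(np.percentile(z[k],[2,98])))
        t=k&(z>247);a=np.polyfit(x[t],z[t],1) if t.sum()>30 else None;print("   top slope",a)
    k=m&p&(z>150)&(z<200)&(abs(x)<70)&(abs(y)<50)
    if k.sum()>30: print("   fins x %.1f..%.1f"%tuple(np.percentile(x[k],[1,99])),"z min %.1f"%np.percentile(z[k],1))
E
```

```text
scene rack x -65.1..65.0 y -39.4..37.5
  fin -60 176 x mean -58.0  std 3.1 slope 0.031 y -38.3 36.6
  fin -20 160 x mean -17.4  std 2.8 slope 0.019 y -38.9 34.9
  fin 20 126 x mean 22.3  std 3.0 slope 0.001 y -38.9 36.1
  fin 60 130 x mean 62.7  std 2.9 slope 0.060 y -39.6 36.2
  obst>100 0
side rack x -65.2..62.4 y -42.2..36.4
  fin -60 51 x mean -62.0  std 2.9 slope -0.013 y -41.9 35.5
  fin -20 40 x mean -22.3  std 2.9 slope -0.010 y -40.4 24.7
  fin 20 50 x mean 18.1  std 3.0 slope -0.024 y -42.0 30.0
  fin 60 50 x mean 57.3  std 2.7 slope 0.011 y -42.1 36.1
  obst>100 0
wrist1 rack x -65.1..20.8 y -39.8..37.7
  fin -60 593 x mean -61.7  std 2.4 slope 0.006 y -38.6 37.0
  fin 20 172 x mean 16.8  std 2.3 slope 0.002 y -40.3 37.6
scene1 held spine 994 x -37.3..53.3 y -13.0..10.0 z 202.0..256.0
   top slope [-1.74194143e-02  2.54325550e+02]
   fins x -37.7..46.1 z min 158.7
side1 held spine 957 x -50.6..49.4 y -14.4..4.9 z 202.7..255.7
   top slope [2.34771454e-03 2.52766908e+02]
   fins x -44.6..44.6 z min 159.6
wrist1 held spine 10491 x -52.8..38.0 y -11.0..9.8 z 223.2..254.7
   top slope [3.23330976e-03 2.53392190e+02]
   fins x -45.5..-4.8 z min 158.5
```

```bash
python3 - <<'E'
from bench import *
from h import *
ya=np.radians(6.4);q=q_of(ya);c=np.array([.4675,.3116])-.001*np.array([-np.sin(ya),np.cos(ya)])
move_l([*c,.135],.1,q); hold(.3); f0=np.array(state()["ft_force"]);print(f0)
move_l([*c,.100],.06);s=state();print("mid",s["ee_pos"],np.array(s["ft_force"])-f0)
move_l([*c,.086],.04)
z=.086
while True:
    hold(.15);s=state();f=np.array(s["ft_force"])-f0;print(s["time"],np.round(s["ee_pos"],4),np.round(f,2),round(s["finger_gap"],4))
    if abs(f[2])>5 or np.linalg.norm(f)>10 or z<.0795: break
    z-=.001; move_l([*c,z],.02)
for n in("side","scene"):
    im=get_image(n);pickle.dump(im,open(n+"2.pkl","wb"));cv2.imwrite(f"pics/{n}2.png",im["frame"])
a=cv2.imread("pics/scene2.png")[190:350,420:600];b=cv2.imread("pics/side2.png")[90:230,230:390]
cv2.imwrite("pics/home.png",np.hstack([cv2.resize(a,(400,400)),cv2.resize(b,(400,400))]))
E
```

```text
[-0.39484646 -0.63081533 -0.79955395]
mid [0.46768736 0.31063066 0.10012386] [ 0.80292978  0.5323078  -0.14335237]
12.7333 [0.4677 0.3107 0.0863] [ 1.28  0.81 -0.52] 0.0219
13.1333 [0.4676 0.3106 0.085 ] [ 0.05  0.55 -0.66] 0.0222
13.5333 [0.4676 0.3106 0.084 ] [-0.23  1.07 -0.27] 0.022
13.9333 [0.4676 0.3106 0.083 ] [ 0.4   1.8  -0.32] 0.0216
14.3333 [0.4676 0.3106 0.082 ] [ 0.86  1.97 -1.19] 0.0217
14.7333 [0.4676 0.3106 0.0819] [-2.48 -1.29  6.5 ] 0.022
```

View pics/home.png

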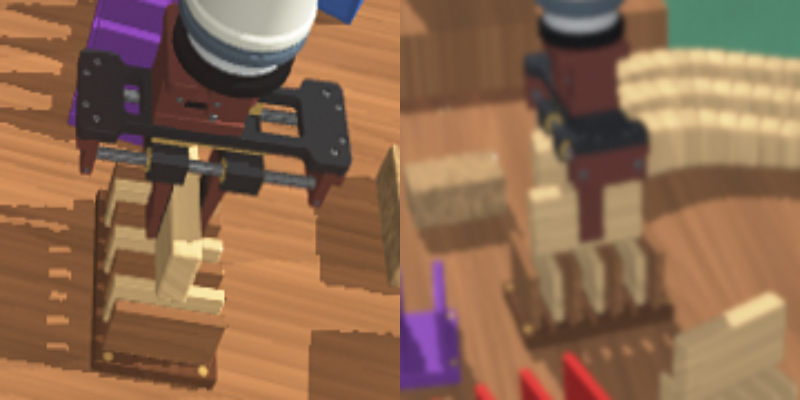

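All three fins sit in the three gaps of the dark-based rack (left crop ~(165,250), right crop ~(595,270)), and contact came at the predicted height. Releasing now.

```bash
python3 - <<'E'
from bench import *
from h import *
gripper_open();hold(.3)
p=state()["ee_pos"];move_l([p[0],p[1],.23],.1)
ya=np.radians(6.4);c=np.array([.4675,.3116]);ex=np.array([np.cos(ya),np.sin(ya)]);ey=np.array([-ex[1],ex[0]])
im=get_image("wrist");cv2.imwrite("pics/end.png",im["frame"]);w=cloud(im);d=w[...,:2]-c;x=d@ex*1000;y=d@ey*1000;z=w[...,2]*1000
k=(z>110)&(z<122)&(abs(x)<75)&(abs(y)<40)
pts=np.c_[x[k],y[k]].astype(np.float32);print(cv2.minAreaRect(pts),np.percentile(z[k],[5,50,95]),np.polyfit(x[k&(z>114)],z[k&(z>114)],1))
s=state();print(s["time"],s["ee_pos"],s["finger_gap"])
E
```

```text
((-1.1826057434082031, -1.6710882186889648), (102.90858459472656, 22.019933700561523), 0.12964800000190735) [113.48948409 115.24415659 116.43419131] [-2.08626195e-04  1.15350020e+02]
17.925 [0.46740853 0.31049987 0.22918654] 0.08765803176218728
```

View pics/end.png

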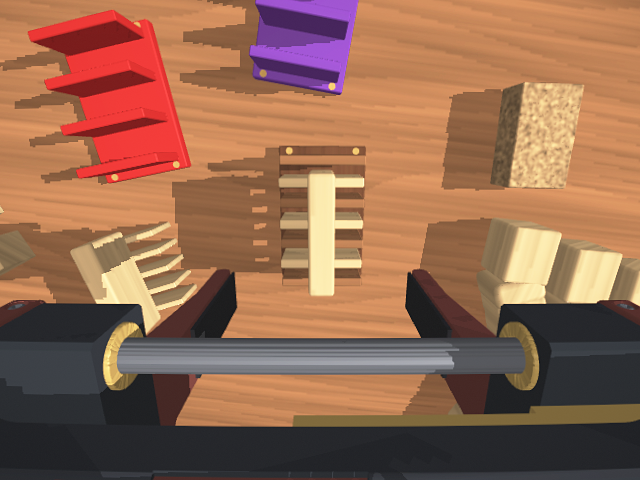

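The comb rests level and centred on the rack, with its spine at (320,235), top at about 115.3 mm (116 expected), and offset of 1–2 mm. The gripper is clear.

```bash
python3 -c "
from bench import *
print(job_done())"
```

```text
the job is handed in; nothing more can be done
None
```

The three-finned comb is seated on the brown rack, within about 2 mm of centre, level and fully home; I let go only once it was down, never touched the other two combs, and handed the job in at about 18 s (the verdict was not shown).

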